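# Find the case with the battery and lock it in the transport cradle

### The arm

A 6-joint arm with a two-finger parallel gripper is mounted at the origin on the work surface. World frame = base frame: x ahead of the robot, y to its left, z up, the work surface at z = 0. Lengths are in m, angles in degrees, forces in N, time in s.
With the tool pointing down it reaches from about 0.25 to 0.725 m from the base axis. Payload 9.7 kg.
Tool frame: the origin (TCP) lies midway between the tips of the shut fingers; the grasp point (between the pads) lies 19 mm behind it; z points along the fingers, y is the line along which they close (so a half turn about z gives the same grasp; the last joint's range is limited). The gripper opens to 85 mm and grips with 20 to 120 N. Pads are 22 mm wide; open, the fingers measure 114 mm over their backs; the gripper's body (76 mm by 85 mm) begins 54 mm behind the grasp point. The pads swing forward as they close: fully open they stand 13 mm farther back than shut.
Start: joints at [75.802, 4.979, 10.078, 95.1, 0, 90], TCP at [0.135, 0.533, 0.207] pointing down, gripper open.
Joint ranges: [-179.16, 179.16], [-48.56, 103.87], [-65.8, 70.77], [-126.05, 130.52], [-82.76, 87.17], [-180, 180]. Speed limits (degrees/s): [127.2, 127.2, 147.25, 180, 180, 180].

### API

Orientations are given as [roll, pitch, yaw] about the fixed x, y, z axes, in that order (R = Rz(yaw) Ry(pitch) Rx(roll)).
In Python, from workcell import readout, imaging, bot, spotter gives the robot as it stands.
- The arm moves only by the shell command python3 -m jog 'ROWS' [FORCE]. ROWS is JSON, a list of rows, each an object with "rotation": the turn, a rotation vector about the world's x, y, z in degrees, a list of three; "translation": the shift along the world's x, y, z in mm, a list of three; "grip": the finger opening in mm, from 0 to 85.4. In form: [{"rotation": [wx, wy, wz], "translation": [dx, dy, dz], "grip": grip}, ...]. A call has 1 to 20 rows; each row is the pose to reach, as a shift and turn from the pose commanded when the call began; what a row does not reach only later rows make up. A row lasts 1/10 s, in which the tool goes at most 50 mm and 8.59 degrees, less where a joint would pass 70% of its speed; a pose out of reach is approached as far as the arm can. A call with a gripper value outside its range is refused whole. The fingers move at their own pace and stop on an object; FORCE is the grip in N (left out, the last holds). Time passes only in rows, so rows that repeat a pose let the fingers close. It gives the time, the measured TCP pose, the force, the opening and the grip force at its end, in the units of the state.
- readout.get_obs(): the state, without advancing time (a new reading comes with each control period).
- imaging.camera(name): name is "scene" or "top" or "wrist"; returns (picture, depth): 400x640x3 uint8, red, green, blue; 400x640 float32, m along the optical axis (not along the pixel's ray), 0 where there is no reading.
- imaging.camera_info(name): a dict with "vertical_fov" (degrees; the focal length in pixels is half the picture's height over the tangent of half this angle, whatever the lens; pixels are square), "cx", "cy" (the principal point, pixels), "k1" (the pictures are not rectified: a ray, as slopes to the right and down, at radius r is drawn at 1 + k1 r^2 times it, then the intrinsics apply), "extrinsics" (4x4, takes a point from camera to world coordinates); the wrist camera has in their place "tool_from_camera" (4x4, takes a point from camera to tool coordinates, whose origin is the TCP and whose axes are the flange's). Camera axes: x right, y down, z forward; pixel columns grow to the right and rows downward; lengths in m; the calibration is good to about 2 mm. A picture is of the moment at which its call begins: read the wrist's pose just before it. camera_info takes no time and is no camera call.
- bot.job_done(): hands the job in; it is judged then, once.
Trained networks look in the newest picture that a camera, given by its name, has taken for a name from the list of things; names that differ only in an ending like _2 or _b are one class to them, and where a whole thing is asked for, a point or a joint stands for the part that bears it (a point fixed in the world has none). Each returns a list of dicts, best first, with "confidence" (0 to 1); they miss things now and then, are a little off and sometimes report something else, mostly with a low value. They report only what shows in the picture. A call takes as long as a camera call. They do not tell look-alikes from the thing itself.
- spotter.spot_in(camera, target): "box" ([centre column, centre row, width, height] in pixels, round what is visible of it).
- spotter.mark_of(camera, target): "uv" ([column, row] in pixels: a listed point, or the origin of a listed thing).
The state is a dict: "time": time; "q": joint angles; "qd": joint speeds; "joint_efforts": joint torques, N m; "ee_pos": TCP position; "tcp_rot": TCP orientation; "wrist_force": force on the tool from outside, world axes, zero at the start; "torque": the same for the moment, N m; "opening": finger opening in m; "grasp_force": force on a finger pad.
Only numpy, scipy, OpenCV 4.12 (cv2) and the standard library are available. Lean on these libraries where they do the work, as an engineer would, in place of code of your own. Each camera call takes 0.05 s, during which the arm holds its last target. There are 200 camera calls.

### The job

One of the three identical sealed black cases on the cutting mat still has its heavy battery inside; the other two are empty, and this can only be felt, not seen. Find it, stand it in the well of the transport cradle and let go, then slide the cradle's lock over it fully home to its end stop. Leave the two empty cases standing upright on the mat, away from the cradle, and do not disturb the mug, the mouse or the caliper.

Things in the scene. Friction and masses are not known exactly. Their poses are not given: they have to be found in the camera images.
- case_1: sealed black plastic case with grey latches, 54 (its x) x 110 (its y, the long way) x 60 mm high, vertical smooth sides; origin at the centre of its underside, z up. The three cases look exactly alike; an empty one weighs about 0.17 kg and the one with the battery about 0.58 kg (the battery is held in its middle)
- case_2: sealed black plastic case with grey latches, 54 (its x) x 110 (its y, the long way) x 60 mm high, vertical smooth sides; origin at the centre of its underside, z up. The three cases look exactly alike; an empty one weighs about 0.17 kg and the one with the battery about 0.58 kg (the battery is held in its middle)
- case_3: sealed black plastic case with grey latches, 54 (its x) x 110 (its y, the long way) x 60 mm high, vertical smooth sides; origin at the centre of its underside, z up. The three cases look exactly alike; an empty one weighs about 0.17 kg and the one with the battery about 0.58 kg (the battery is held in its middle)
- cradle: fixed transport cradle: an aluminium base plate 155 x 215 x 15 mm with a grey rimmed well on it and, along the side nearer the robot (its -x), a track with a lock. Origin on its underside below the centre of the well, on the mat (3 mm above the table); x and y along the well's short and long sides. The plate reaches from x = -107 to 48 mm and from y = -137 to 78 mm
- well (a point): centre of the well's floor, at the plate's top (18 mm above the table); axes as the cradle's. The well is 66 mm (x) by 120 mm (y) inside, for a case with its long side along the cradle's y, either way round; its rim is 6 mm thick and stands 14 mm above the floor
- lock (a joint): travel of the lock along the cradle's +y, in m: 0 = fully open, 0.075 = fully home at the end stop. A stiff slide (about 3 N) that stays where it is left. Its steel tongue (26 mm wide in y, 100 mm long in x, underside 64 mm above the well's floor, so 4 mm over a seated case) reaches across the well from the track; open, it is beyond the well's -y end, home, it lies over the case
- lock_grip (a point): centre of the lock's upright black grip, a block 26 (cradle x) x 16 (cradle y) x 40 mm high standing above the tongue, on the track 85 mm to the -x side of the well's centre; its top is 128 mm, its foot (the tongue's top) 88 mm above the table. Axes as the cradle's; moves with the lock
- mug: blue mug, 82 mm wide, 95 mm high, origin at its underside; to be left alone
- mouse: black computer mouse, 100 x 58 x 32 mm, origin at its underside; to be left alone
- caliper: digital caliper lying on the mat, 210 mm long (its y), 12 mm high, origin at its underside; to be left alone
Mind the look-alikes: they are no part of the job. What is shaped like the case_2 but purple is not meant.

How it is judged (in metres and radians):
On the way:
1. the case with the battery stands in the cradle's well, let go, with the lock still open (((contact force between case_1 and cradle above 3.6 N and x of case_1 in the frame of well between -0.009 and 0.009 m and y of case_1 in the frame of well between -0.009 and 0.009 m and z of case_1 in the frame of well between -0.004 and 0.004 m and angle between case_1's own z axis and vertical below 0.06 rad and contact force between case_1 and the fingers below 0.1 N) or (contact force between case_2 and cradle above 3.6 N and x of case_2 in the frame of well between -0.009 and 0.009 m and y of case_2 in the frame of well between -0.009 and 0.009 m and z of case_2 in the frame of well between -0.004 and 0.004 m and angle between case_2's own z axis and vertical below 0.06 rad and contact force between case_2 and the fingers below 0.1 N) or (contact force between case_3 and cradle above 3.6 N and x of case_3 in the frame of well between -0.009 and 0.009 m and y of case_3 in the frame of well between -0.009 and 0.009 m and z of case_3 in the frame of well between -0.004 and 0.004 m and angle between case_3's own z axis and vertical below 0.06 rad and contact force between case_3 and the fingers below 0.1 N)) and value of joint lock below 0.035 m), for 0.2 s.
At the end, for the whole second after the job is handed in: the battery case (over 3.6 N on the cradle) stands released in the well, within 9 mm of its centre in x and y, 4 mm in height; the lock is above 0.071 m; the other cases stand upright on the mat or table, over 80 mm from the well's centre, all at rest ((((contact force between case_1 and cradle above 3.6 N and x of case_1 in the frame of well between -0.009 and 0.009 m and y of case_1 in the frame of well between -0.009 and 0.009 m and z of case_1 in the frame of well between -0.004 and 0.004 m and angle between case_1's own z axis and vertical below 0.06 rad and contact force between case_1 and the fingers below 0.1 N) and angle between each of case_2, case_3's own z axis and vertical below 0.06 rad and height (world z) of case_2 between -0.003 and 0.01 m and horizontal distance between each of case_2, case_3 and well above 0.08 m and height (world z) of case_3 between -0.003 and 0.01 m) or ((contact force between case_2 and cradle above 3.6 N and x of case_2 in the frame of well between -0.009 and 0.009 m and y of case_2 in the frame of well between -0.009 and 0.009 m and z of case_2 in the frame of well between -0.004 and 0.004 m and angle between case_2's own z axis and vertical below 0.06 rad and contact force between case_2 and the fingers below 0.1 N) and angle between each of case_1, case_3's own z axis and vertical below 0.06 rad and height (world z) of case_1 between -0.003 and 0.01 m and horizontal distance between each of case_1, case_3 and well above 0.08 m and height (world z) of case_3 between -0.003 and 0.01 m) or ((contact force between case_3 and cradle above 3.6 N and x of case_3 in the frame of well between -0.009 and 0.009 m and y of case_3 in the frame of well between -0.009 and 0.009 m and z of case_3 in the frame of well between -0.004 and 0.004 m and angle between case_3's own z axis and vertical below 0.06 rad and contact force between case_3 and the fingers below 0.1 N) and angle between each of case_1, case_2's own z axis and vertical below 0.06 rad and height (world z) of case_1 between -0.003 and 0.01 m and horizontal distance between each of case_1, case_2 and well above 0.08 m and height (world z) of case_2 between -0.003 and 0.01 m)) and value of joint lock above 0.071 m and linear speed of each of case_1, case_2, case_3 below 0.02 m/s and angular speed of each of case_1, case_2, case_3 below 0.2 rad/s); the robot touches nothing.
It fails at once if the mug is shifted by more than 30 mm (distance of mug from where it was at the start of the episode above 0.03 m).
It fails at once if the mouse is shifted by more than 30 mm (distance of mouse from where it was at the start of the episode above 0.03 m).
It fails at once if the caliper is shifted by more than 30 mm (distance of caliper from where it was at the start of the episode above 0.03 m).
It fails at once if a case is tipped over (angle between any of case_1, case_2, case_3's own z axis and vertical above 0.8 rad).
It also fails if it takes over 72 s, if anything falls off the work surface, if the arm or the gripper's body presses on something with over 40 N, if the wrist force passes 120 N, or if a joint passes its speed limit or range.

## Working session

There is one attempt and no reset: what is moved stays moved. The work goes in short steps, Python scripts to look and compute and a shell command to move; the robot and the scene stay as the last step left them, time stands still between calls to the robot, and variables do not carry over. Pictures are saved under pics/ and viewed, at most 12 in all, crops included, and the job is handed in when it is done.

```bash
mkdir -p pics; ls; cat > h.py <<'E'
import numpy as np, cv2
from workcell import readout, imaging, bot, spotter
def K(n):
    i=imaging.camera_info(n); f=200/np.tan(np.radians(i["vertical_fov"])/2)
    return i,np.array([[f,0,i["cx"]],[0,f,i["cy"]],[0,0,1.]]),np.array([i["k1"],0,0,0.])
def ext(n,i):
    if n!="wrist": return np.array(i["extrinsics"])
    from scipy.spatial.transform import Rotation as R
    o=readout.get_obs();T=np.eye(4);T[:3,3]=o["ee_pos"];T[:3,:3]=R.from_euler("xyz",o["tcp_rot"],degrees=True).as_matrix()
    return T@np.array(i["tool_from_camera"])
def rays(n,uv):
    i,k,d=K(n); s=cv2.undistortPoints(np.array(uv,float).reshape(-1,1,2),k,d).reshape(-1,2)
    return ext(n,i),np.c_[s,np.ones(len(s))]
def at_z(n,uv,z):
    E,r=rays(n,uv); w=r@E[:3,:3].T; t=(z-E[2,3])/w[:,2]; return E[:3,3]+w*t[:,None]
def cloud(n,dep):
    v,u=np.mgrid[0:400,0:640]; E,r=rays(n,np.c_[u.ravel(),v.ravel()])
    return ((r*dep.ravel()[:,None])@E[:3,:3].T+E[:3,3]).reshape(400,640,3)
E
cat > a.py <<'E'
from h import *
for n in ["top","scene"]:
    p,d=imaging.camera(n); cv2.imwrite(f"pics/{n}0.png",p[:,:,::-1]); np.save(f"{n}_d.npy",d); np.save(f"{n}_p.npy",p)
    for t in ["case_1","cradle","well","lock_grip","mug","mouse","caliper"]:
        for r in spotter.mark_of(n,t):
            z={"well":.018,"lock_grip":.108}.get(t,.003)
            print(n,t,round(r["confidence"],2),np.round(r["uv"]),np.round(at_z(n,[r["uv"]],z)[0],3))
o=readout.get_obs(); print(o)
E
python3 a.py
```

```text
pics
top case_1 0.74 [209. 310.] [0.179 0.349 0.003]
top case_1 0.7 [320. 160.] [0.605 0.053 0.003]
top case_1 0.65 [260. 201.] [0.482 0.221 0.003]
top case_1 0.65 [196. 202.] [0.477 0.404 0.003]
top cradle 0.58 [406. 172.] [ 0.572 -0.193  0.003]
top well 0.91 [409. 171.] [ 0.569 -0.199  0.018]
top lock_grip 0.84 [451. 201.] [ 0.471 -0.288  0.108]
top mug 0.69 [217. 128.] [0.7   0.359 0.003]
top mouse 0.93 [301.  99.] [0.791 0.112 0.003]
top mouse 0.53 [216. 131.] [0.691 0.362 0.003]
top caliper 0.95 [377. 110.] [ 0.759 -0.114  0.003]
scene case_1 0.84 [361. 194.] [0.487 0.239 0.003]
scene case_1 0.65 [380. 172.] [0.48  0.403 0.003]
scene case_1 0.59 [312. 156.] [0.193 0.356 0.003]
scene case_1 0.58 [366. 238.] [0.609 0.043 0.003]
scene cradle 0.59 [311. 278.] [ 0.557 -0.192  0.003]
scene well 0.89 [314. 276.] [ 0.567 -0.192  0.018]
scene lock_grip 0.66 [265. 265.] [ 0.482 -0.295  0.108]
scene mug 0.55 [430. 193.] [0.695 0.376 0.003]
scene mug 0.36 [315. 282.] [ 0.573 -0.197  0.003]
scene mouse 0.9 [424. 244.] [0.777 0.111 0.003]
scene caliper 0.9 [387. 287.] [ 0.753 -0.104  0.003]
{'time': 0.8, 'q': array([7.58018319e+01, 4.97714348e+00, 1.00784232e+01, 9.50997068e+01,
       5.09626621e-04, 9.00013188e+01]), 'qd': array([-0.05688519, -0.08123737,  0.05815308,  0.03562408, -0.0694077 ,
        0.00844765]), 'joint_efforts': array([ 7.56009795e-04, -5.20041668e+01,  4.64844739e+01,  7.42516677e-04,
        3.20390131e-05,  5.84730174e-06]), 'ee_pos': array([0.13489808, 0.5331949 , 0.20710288]), 'tcp_rot': array([ 1.79998427e+02, -5.09662825e-04,  1.65800513e+02]), 'wrist_force': array([-0.66872856, -0.21001099, -0.13448753]), 'torque': array([-0.00838822,  0.02798258, -0.01877572]), 'grasp_force': 0.0, 'opening': 0.08557247800337935}
```

View pics/top0.png

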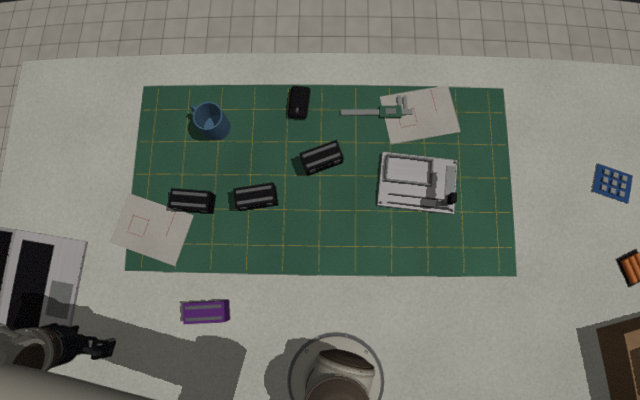

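```bash
cat > b.py <<'E'
from h import *
d=np.load("top_d.npy");p=np.load("top_p.npy");C=cloud("top",d)
# candidate points
for c in [(.18,.35),(.605,.05),(.482,.225),(.477,.404)]:
    m=(abs(C[...,2]-.063)<.008)&(np.hypot(C[...,0]-c[0],C[...,1]-c[1])<.09)&(d>0)
    n,l,s,ce=cv2.connectedComponentsWithStats(m.astype(np.uint8)); k=1+s[1:,4].argmax(); mm=l==k
    q=C[mm]; r=cv2.minAreaRect((q[:,:2]*1000).astype(np.float32)); print(c,r,np.median(q[:,2]),"rgb",p[mm].mean(0),"px",ce[k])
m=(abs(C[...,2]-.032)<.004)&(np.hypot(C[...,0]-.57,C[...,1]+.2)<.12)&(d>0)
q=C[m];print("rim",cv2.minAreaRect((q[:,:2]*1000).astype(np.float32)))
m=(abs(C[...,2]-.018)<.004)&(np.hypot(C[...,0]-.57,C[...,1]+.2)<.2)&(d>0)
q=C[m];print("plate",cv2.minAreaRect((q[:,:2]*1000).astype(np.float32)))
m=(abs(C[...,2]-.128)<.008)&(np.hypot(C[...,0]-.47,C[...,1]+.28)<.08)&(d>0)
q=C[m];print("grip",cv2.minAreaRect((q[:,:2]*1000).astype(np.float32)),q.mean(0))
m=(abs(C[...,2]-.088)<.006)&(np.hypot(C[...,0]-.5,C[...,1]+.28)<.15)&(d>0)
q=C[m];print("tongue",cv2.minAreaRect((q[:,:2]*1000).astype(np.float32)))
E
python3 b.py
```

```text
(0.18, 0.35) ((177.0117950439453, 347.9502258300781), (55.4196891784668, 113.76732635498047), 4.070628643035889) 0.060483530006776975 rgb [81.20469799 55.16107383 94.08053691] px [203.24384787 312.32885906]
(0.605, 0.05) ((600.9434814453125, 48.08917999267578), (56.5191535949707, 107.8365249633789), 22.467435836791992) 0.0629444964963064 rgb [40.9102402  41.16182048 40.98609355] px [321.01643489 155.20480405]
(0.482, 0.225) ((488.8972473144531, 226.02752685546875), (56.100799560546875, 112.26616668701172), 8.887938499450684) 0.06329289288878848 rgb [39.25473934 39.42654028 39.87796209] px [254.25473934 194.75829384]
(0.477, 0.404) ((475.51312255859375, 403.3467712402344), (112.42411041259766, 55.1275520324707), 86.23983764648438) 0.06343464227633089 rgb [37.92118227 38.3226601  38.31403941] px [189.0135468  199.01231527]
rim ((541.7976684570312, -206.99496459960938), (161.39608764648438, 139.72950744628906), 84.90182495117188)
plate ((579.0816040039062, -194.68638610839844), (355.74261474609375, 263.3918151855469), 42.73912048339844)
grip ((477.49774169921875, -288.0914306640625), (16.502906799316406, 26.56169891357422), 86.92906951904297) [ 0.47694165 -0.28812061  0.12675659]
tongue ((518.2617797851562, -292.8685607910156), (28.21387481689453, 106.97711181640625), 82.89875030517578)
```

The three black cases are at (321,157), (256,196) and (190,201). The look-alike is the purple case at (205,312), which I exclude. The laptop at the left and the black mouse at (299,102) are the wrong shape. The cradle is around (417,182), with its lock grip at (451,198). I'll check one close crop, then reach.

```bash
python3 -c "
from h import *
p=np.load('top_p.npy');cv2.imwrite('pics/crop.png',cv2.resize(p[80:240,160:480,::-1],(800,400),interpolation=cv2.INTER_CUBIC))"
python3 -m jog '[{"rotation":[0,0,-79.6],"translation":[340,-130,0],"grip":85},{"rotation":[0,0,-79.6],"translation":[340,-130,0],"grip":85},{"rotation":[0,0,-79.6],"translation":[340,-130,0],"grip":85},{"rotation":[0,0,-79.6],"translation":[340,-130,0],"grip":85},{"rotation":[0,0,-79.6],"translation":[340,-130,0],"grip":85},{"rotation":[0,0,-79.6],"translation":[340,-130,0],"grip":85},{"rotation":[0,0,-79.6],"translation":[340,-130,0],"grip":85},{"rotation":[0,0,-79.6],"translation":[340,-130,0],"grip":85},{"rotation":[0,0,-79.6],"translation":[340,-130,0],"grip":85},{"rotation":[0,0,-79.6],"translation":[340,-130,0],"grip":85},{"rotation":[0,0,-79.6],"translation":[340,-130,0],"grip":85},{"rotation":[0,0,-79.6],"translation":[340,-130,0],"grip":85},{"rotation":[0,0,-79.6],"translation":[340,-130,0],"grip":85}]' 40
cat > w.py <<'E'
from h import *
import sys
p,d=imaging.camera("wrist");C=cloud("wrist",d);np.save("w_C.npy",C);np.save("w_p.npy",p)
cv2.imwrite(f"pics/{sys.argv[1]}.png",p[:,:,::-1])
m=(abs(C[...,2]-.063)<.006)&(d>0)
n,l,s,ce=cv2.connectedComponentsWithStats(m.astype(np.uint8))
for k in range(1,n):
    if s[k,4]>800: q=C[l==k]; print(cv2.minAreaRect((q[:,:2]*1000).astype(np.float32)),np.median(q[:,2]),s[k])
E
python3 w.py w1
```

```text
time: 2.1
ee_pos: [0.4747, 0.4033, 0.2071]
tcp_rot: [180.0, -0.0, 86.3]
wrist_force: [0.2, 0.6, -0.2]
opening: 0.0851
grasp_force: 0.0
((476.748046875, 402.2177429199219), (110.43197631835938, 54.112186431884766), 86.29588317871094) 0.06277143596726781 [ 289  119   59  112 6206]
((722.77197265625, 346.1661376953125), (71.88478088378906, 29.445457458496094), 62.097225189208984) 0.06325852659625059 [534 180  60  65 803]
((178.3568115234375, 345.7676696777344), (56.696048736572266, 110.6279296875), 4.843929290771484) 0.05993534117532734 [   0  194   81  103 5083]
((489.31903076171875, 229.14694213867188), (54.07991027832031, 102.2840347290039), 9.457598686218262) 0.06290928580293842 [ 306  281   66   82 3642]
```

View pics/crop.png

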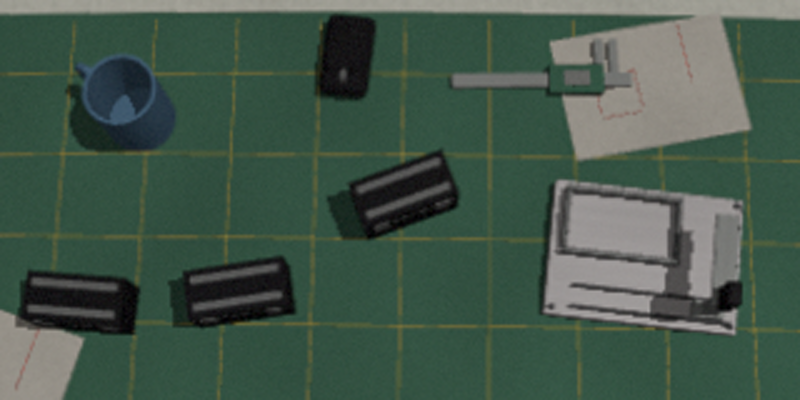

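View pics/w1.png

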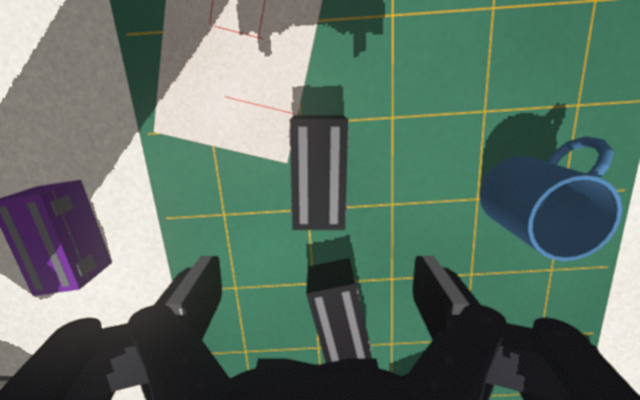

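The crop confirms three identical black cases. In the wrist picture case C is centred at about (319,174), and B is at (340,325). I'll descend on C and lift it to feel its weight.

```bash
python3 -m jog '[{"rotation":[0,0,0],"translation":[2,-1,-60],"grip":85},{"rotation":[0,0,0],"translation":[2,-1,-120],"grip":85},{"rotation":[0,0,0],"translation":[2,-1,-174],"grip":85},{"rotation":[0,0,0],"translation":[2,-1,-174],"grip":85},{"rotation":[0,0,0],"translation":[2,-1,-174],"grip":85},{"rotation":[0,0,0],"translation":[2,-1,-174],"grip":45},{"rotation":[0,0,0],"translation":[2,-1,-174],"grip":45},{"rotation":[0,0,0],"translation":[2,-1,-174],"grip":45},{"rotation":[0,0,0],"translation":[2,-1,-174],"grip":45},{"rotation":[0,0,0],"translation":[2,-1,-174],"grip":45},{"rotation":[0,0,0],"translation":[2,-1,-174],"grip":45}]' 60
python3 -m jog '[{"rotation":[0,0,0],"translation":[0,0,8],"grip":45},{"rotation":[0,0,0],"translation":[0,0,15],"grip":45},{"rotation":[0,0,0],"translation":[0,0,15],"grip":45},{"rotation":[0,0,0],"translation":[0,0,15],"grip":45},{"rotation":[0,0,0],"translation":[0,0,15],"grip":45}]'
```

```text
time: 3.25
ee_pos: [0.4782, 0.4034, 0.0367]
tcp_rot: [179.8, -0.2, 86.2]
wrist_force: [-1.2, -1.1, 9.4]
opening: 0.0451
grasp_force: 4.7
time: 3.75
ee_pos: [0.4768, 0.4021, 0.0478]
tcp_rot: [-180.0, 0.0, 86.2]
wrist_force: [0.7, 0.2, -0.0]
opening: 0.0447
grasp_force: 0.0
```

```bash
python3 w.py w2; python3 -c "
from h import *
o=readout.get_obs();print(o['ee_pos'],o['opening'],o['wrist_force'],o['q'])"
```

```text
((476.9910583496094, 402.4853515625), (111.0801010131836, 54.368988037109375), 86.28766632080078) 0.06255781809978925 [  256   139   119   202 21237]
[0.47675797 0.40205593 0.04767491] 0.04509151656040954 [-0.41469625  0.2139074   0.67509147] [4.01413473e+01 1.48892842e+01 3.74884112e+00 7.88959870e+01
 9.49090459e-06 1.33940809e+02]
```

View pics/w2.png

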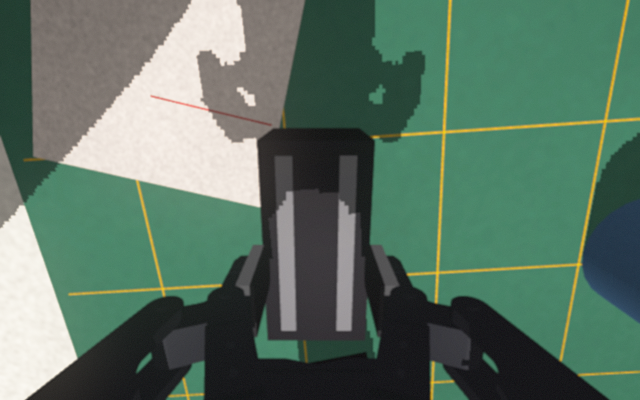

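The case is unmoved at (318,240) and the grey pads show at (257,268) and (380,268). I'll measure the pad heights.

```bash
python3 -c "
from h import *
C=np.load('w_C.npy')
for r in (255,270,285,300,310): print(r,[(c,*np.round(C[r,c]*1000).astype(int)) for c in (225,245,255,262,266,272,320,366,372,378,384,392,410)])
i=imaging.camera_info('wrist');print(np.round(i['tool_from_camera'],3))"
```

```text
255 [(225, np.int64(410), np.int64(373), np.int64(2)), (245, np.int64(425), np.int64(372), np.int64(2)), (255, np.int64(453), np.int64(415), np.int64(88)), (262, np.int64(455), np.int64(414), np.int64(88)), (266, np.int64(455), np.int64(411), np.int64(80)), (272, np.int64(455), np.int64(401), np.int64(62)), (320, np.int64(479), np.int64(400), np.int64(62)), (366, np.int64(500), np.int64(407), np.int64(79)), (372, np.int64(502), np.int64(411), np.int64(88)), (378, np.int64(504), np.int64(411), np.int64(87)), (384, np.int64(507), np.int64(411), np.int64(88)), (392, np.int64(528), np.int64(366), np.int64(3)), (410, np.int64(541), np.int64(365), np.int64(3))]
270 [(225, np.int64(409), np.int64(361), np.int64(2)), (245, np.int64(451), np.int64(415), np.int64(101)), (255, np.int64(454), np.int64(414), np.int64(99)), (262, np.int64(455), np.int64(409), np.int64(91)), (266, np.int64(455), np.int64(405), np.int64(83)), (272, np.int64(454), np.int64(393), np.int64(63)), (320, np.int64(479), np.int64(391), np.int64(63)), (366, np.int64(500), np.int64(400), np.int64(80)), (372, np.int64(501), np
[... 1681 characters left out ...]
t64(125)), (255, np.int64(455), np.int64(404), np.int64(111)), (262, np.int64(455), np.int64(394), np.int64(97)), (266, np.int64(448), np.int64(369), np.int64(63)), (272, np.int64(451), np.int64(369), np.int64(63)), (320, np.int64(477), np.int64(367), np.int64(62)), (366, np.int64(509), np.int64(321), np.int64(2)), (372, np.int64(500), np.int64(392), np.int64(99)), (378, np.int64(500), np.int64(401), np.int64(111)), (384, np.int64(502), np.int64(403), np.int64(113)), (392, np.int64(502), np.int64(412), np.int64(126)), (410, np.int64(507), np.int64(412), np.int64(127))]
[[-0.001 -0.955 -0.297  0.076]
 [ 1.    -0.    -0.001  0.001]
 [ 0.    -0.297  0.955 -0.166]
 [ 0.     0.     0.     1.   ]]
```

The pads stand over the case top, so at this opening the tips sit about 26 mm behind the stated TCP. I'll open and go deeper: TCP at about 12 mm puts the tips near 37 mm.

```bash
python3 -m jog '[{"rotation":[0,0,0],"translation":[0,0,0],"grip":85},{"rotation":[0,0,0],"translation":[0,0,0],"grip":85},{"rotation":[0,0,0],"translation":[0,0,0],"grip":85},{"rotation":[0,0,0],"translation":[0,0,0],"grip":85},{"rotation":[0,0,0],"translation":[0,0,-15],"grip":85},{"rotation":[0,0,0],"translation":[0,0,-30],"grip":85},{"rotation":[0,0,0],"translation":[0,0,-36],"grip":85},{"rotation":[0,0,0],"translation":[0,0,-36],"grip":85}]' 60
python3 -m jog '[{"rotation":[0,0,0],"translation":[0,0,0],"grip":45},{"rotation":[0,0,0],"translation":[0,0,0],"grip":45},{"rotation":[0,0,0],"translation":[0,0,0],"grip":45},{"rotation":[0,0,0],"translation":[0,0,0],"grip":45},{"rotation":[0,0,0],"translation":[0,0,0],"grip":45},{"rotation":[0,0,0],"translation":[0,0,0],"grip":45}]'
```

```text
time: 4.6
ee_pos: [0.4759, 0.4014, 0.0099]
tcp_rot: [-179.9, 0.1, 86.2]
wrist_force: [-0.5, -0.1, 0.7]
opening: 0.085
grasp_force: 0.0
time: 5.2
ee_pos: [0.4773, 0.4026, 0.013]
tcp_rot: [179.9, -0.1, 86.2]
wrist_force: [-0.2, -1.0, 5.5]
opening: 0.0525
grasp_force: 65.1
```

Gripped this time (52.5 mm opening, 65 N). Lift to feel it.

```bash
python3 -m jog '[{"rotation":[0,0,0],"translation":[0,0,8],"grip":45},{"rotation":[0,0,0],"translation":[0,0,15],"grip":45},{"rotation":[0,0,0],"translation":[0,0,15],"grip":45},{"rotation":[0,0,0],"translation":[0,0,15],"grip":45},{"rotation":[0,0,0],"translation":[0,0,15],"grip":45},{"rotation":[0,0,0],"translation":[0,0,15],"grip":45},{"rotation":[0,0,0],"translation":[0,0,15],"grip":45}]'; python3 w.py w3
```

```text
time: 5.9
ee_pos: [0.4768, 0.4021, 0.0268]
tcp_rot: [-180.0, 0.0, 86.2]
wrist_force: [0.5, -0.0, -1.4]
opening: 0.0529
grasp_force: 64.4
```

Wrist force is −1.4 N, so C is empty. Put it back and go on to B.

```bash
python3 -m jog '[{"rotation":[0,0,0],"translation":[0,0,-8],"grip":45},{"rotation":[0,0,0],"translation":[0,0,-14],"grip":45},{"rotation":[0,0,0],"translation":[0,0,-15],"grip":45},{"rotation":[0,0,0],"translation":[0,0,-15],"grip":85},{"rotation":[0,0,0],"translation":[0,0,-15],"grip":85},{"rotation":[0,0,0],"translation":[0,0,-15],"grip":85},{"rotation":[0,0,0],"translation":[0,0,-15],"grip":85},{"rotation":[0,0,0],"translation":[0,0,30],"grip":85},{"rotation":[0,0,0],"translation":[0,0,75],"grip":85},{"rotation":[0,0,0],"translation":[0,0,120],"grip":85},{"rotation":[0,0,13],"translation":[6,-45,120],"grip":85},{"rotation":[0,0,13],"translation":[12,-125,120],"grip":85},{"rotation":[0,0,13],"translation":[12,-125,120],"grip":85},{"rotation":[0,0,13],"translation":[12,-125,120],"grip":85},{"rotation":[0,0,13],"translation":[12,-125,120],"grip":85}]' && python3 w.py w4
```

```text
time: 7.45
ee_pos: [0.4892, 0.2768, 0.1473]
tcp_rot: [180.0, -0.0, 99.1]
wrist_force: [0.3, 0.3, 0.3]
opening: 0.085
grasp_force: 0.0
((476.1761474609375, 383.8087463378906), (71.79824829101562, 54.0806770324707), 86.30374908447266) 0.06244672901617848 [ 275    0   99  108 7891]
((677.7625122070312, 356.81634521484375), (34.376895904541016, 79.89305114746094), 2.5446741580963135) 0.0632656113146827 [ 552   79   76  107 1190]
((490.29205322265625, 225.2028350830078), (54.14974594116211, 111.18284606933594), 9.568083763122559) 0.06259154822198437 [ 273  189   68  121 7805]
```

```bash
python3 -m jog '[{"rotation":[0,0,0.5],"translation":[1,-50,0],"grip":85},{"rotation":[0,0,0.5],"translation":[1,-51.5,-45],"grip":85},{"rotation":[0,0,0.5],"translation":[1,-51.5,-90],"grip":85},{"rotation":[0,0,0.5],"translation":[1,-51.5,-135],"grip":85},{"rotation":[0,0,0.5],"translation":[1,-51.5,-135],"grip":85},{"rotation":[0,0,0.5],"translation":[1,-51.5,-135],"grip":85},{"rotation":[0,0,0.5],"translation":[1,-51.5,-135],"grip":45},{"rotation":[0,0,0.5],"translation":[1,-51.5,-135],"grip":45},{"rotation":[0,0,0.5],"translation":[1,-51.5,-135],"grip":45},{"rotation":[0,0,0.5],"translation":[1,-51.5,-135],"grip":45},{"rotation":[0,0,0.5],"translation":[1,-51.5,-135],"grip":45},{"rotation":[0,0,0.5],"translation":[1,-51.5,-135],"grip":45}]' && python3 -m jog '[{"rotation":[0,0,0],"translation":[0,0,8],"grip":45},{"rotation":[0,0,0],"translation":[0,0,15],"grip":45},{"rotation":[0,0,0],"translation":[0,0,15],"grip":45},{"rotation":[0,0,0],"translation":[0,0,15],"grip":45},{"rotation":[0,0,0],"translation":[0,0,15],"grip":45},{"rotation":[0,0,0],"translation":[0,0,15],"grip":45},{"rotation":[0,0,0],"translation":[0,0,15],"grip":45}]'
```

```text
time: 8.7
ee_pos: [0.4914, 0.2266, 0.0148]
tcp_rot: [179.8, -0.1, 99.7]
wrist_force: [-0.1, 0.4, 7.8]
opening: 0.0529
grasp_force: 64.4
time: 9.4
ee_pos: [0.4897, 0.2256, 0.0268]
tcp_rot: [-180.0, 0.0, 99.7]
wrist_force: [-1.0, -0.4, -1.5]
opening: 0.0527
grasp_force: 63.3
```

B is empty too (−1.5 N). Put it back and go to A.

```bash
python3 -m jog '[{"rotation":[0,0,0],"translation":[0,0,-8],"grip":45},{"rotation":[0,0,0],"translation":[0,0,-14],"grip":45},{"rotation":[0,0,0],"translation":[0,0,-15],"grip":45},{"rotation":[0,0,0],"translation":[0,0,-15],"grip":85},{"rotation":[0,0,0],"translation":[0,0,-15],"grip":85},{"rotation":[0,0,0],"translation":[0,0,-15],"grip":85},{"rotation":[0,0,0],"translation":[0,0,-15],"grip":85},{"rotation":[0,0,0],"translation":[0,0,30],"grip":85},{"rotation":[0,0,0],"translation":[0,0,75],"grip":85},{"rotation":[0,0,0],"translation":[0,0,120],"grip":85},{"rotation":[0,0,12.8],"translation":[30,-40,120],"grip":85},{"rotation":[0,0,12.8],"translation":[92,-131,120],"grip":85},{"rotation":[0,0,12.8],"translation":[92,-131,120],"grip":85},{"rotation":[0,0,12.8],"translation":[92,-131,120],"grip":85},{"rotation":[0,0,12.8],"translation":[92,-131,120],"grip":85},{"rotation":[0,0,12.8],"translation":[92,-131,120],"grip":85}]' && python3 w.py w5
```

```text
time: 11.0
ee_pos: [0.5816, 0.0951, 0.1467]
tcp_rot: [-180.0, -0.0, 112.5]
wrist_force: [-1.3, -0.2, -0.1]
opening: 0.0851
grasp_force: 0.0
((496.3931884765625, 191.2921142578125), (54.54536819458008, 43.069305419921875), 9.804213523864746) 0.06283570147154816 [ 212    0   89   68 4759]
((602.8065185546875, 46.33948516845703), (54.09992980957031, 111.17066192626953), 21.380531311035156) 0.0629281582757899 [ 285  190   68  122 7785]
```

```bash
python3 -m jog '[{"rotation":[0,0,-1.1],"translation":[19,-44,0],"grip":85},{"rotation":[0,0,-1.1],"translation":[21,-48.5,-40],"grip":85},{"rotation":[0,0,-1.1],"translation":[21,-48.5,-90],"grip":85},{"rotation":[0,0,-1.1],"translation":[21,-48.5,-135],"grip":85},{"rotation":[0,0,-1.1],"translation":[21,-48.5,-135],"grip":85},{"rotation":[0,0,-1.1],"translation":[21,-48.5,-135],"grip":85},{"rotation":[0,0,-1.1],"translation":[21,-48.5,-135],"grip":45},{"rotation":[0,0,-1.1],"translation":[21,-48.5,-135],"grip":45},{"rotation":[0,0,-1.1],"translation":[21,-48.5,-135],"grip":45},{"rotation":[0,0,-1.1],"translation":[21,-48.5,-135],"grip":45},{"rotation":[0,0,-1.1],"translation":[21,-48.5,-135],"grip":45},{"rotation":[0,0,-1.1],"translation":[21,-48.5,-135],"grip":45}]' 80 && python3 -m jog '[{"rotation":[0,0,0],"translation":[0,0,8],"grip":45},{"rotation":[0,0,0],"translation":[0,0,15],"grip":45},{"rotation":[0,0,0],"translation":[0,0,15],"grip":45},{"rotation":[0,0,0],"translation":[0,0,15],"grip":45},{"rotation":[0,0,0],"translation":[0,0,15],"grip":45},{"rotation":[0,0,0],"translation":[0,0,15],"grip":45},{"rotation":[0,0,0],"translation":[0,0,15],"grip":45}]'
```

```text
time: 12.25
ee_pos: [0.6043, 0.0465, 0.0154]
tcp_rot: [179.8, 0.1, 111.4]
wrist_force: [-2.7, 0.4, 9.6]
opening: 0.0523
grasp_force: 87.1
time: 12.95
ee_pos: [0.6027, 0.0462, 0.0267]
tcp_rot: [-180.0, -0.0, 111.4]
wrist_force: [-0.5, 0.3, -6.0]
opening: 0.0525
grasp_force: 85.4
```

−6.0 N: A holds the battery. Lift and look at the cradle from nearby.

```bash
python3 -m jog '[{"rotation":[0,0,0],"translation":[0,0,45],"grip":45},{"rotation":[0,0,0],"translation":[0,0,90],"grip":45},{"rotation":[0,0,0],"translation":[0,0,133],"grip":45},{"rotation":[0,0,-8],"translation":[-15,-30,133],"grip":45},{"rotation":[0,0,-16],"translation":[-30,-65,133],"grip":45},{"rotation":[0,0,-24.4],"translation":[-43,-100,133],"grip":45},{"rotation":[0,0,-24.4],"translation":[-43,-106,133],"grip":45},{"rotation":[0,0,-24.4],"translation":[-43,-106,133],"grip":45},{"rotation":[0,0,-24.4],"translation":[-43,-106,133],"grip":45},{"rotation":[0,0,-24.4],"translation":[-43,-106,133],"grip":45}]' && cat > c.py <<'E'
from h import *
import sys
p,d=imaging.camera("wrist");C=cloud("wrist",d);np.save("w_C.npy",C);np.save("w_p.npy",p);cv2.imwrite(f"pics/{sys.argv[1]}.png",p[:,:,::-1])
for t,z in [("well",.018),("lock_grip",.108)]:
    for r in spotter.mark_of("wrist",t): print(t,r["confidence"],r["uv"],at_z("wrist",[r["uv"]],z))
for nm,z,c,rad in [("rim",.032,(.57,-.2),.1),("grip",.128,(.477,-.288),.06),("tongue",.088,(.52,-.29),.1)]:
    m=(abs(C[...,2]-z)<.004)&(np.hypot(C[...,0]-c[0],C[...,1]-c[1])<rad)
    n,l,s,ce=cv2.connectedComponentsWithStats(m.astype(np.uint8))
    for k in range(1,n):
        if s[k,4]>150: print(nm,cv2.minAreaRect((C[l==k][:,:2]*1000).astype(np.float32)),np.median(C[l==k][:,2]),s[k])
E
python3 c.py w6
```

```text
time: 13.95
ee_pos: [0.5602, -0.0588, 0.1599]
tcp_rot: [-180.0, -0.0, 87.1]
wrist_force: [-0.4, 1.0, -6.1]
opening: 0.0523
grasp_force: 90.7
```

View pics/w6.png

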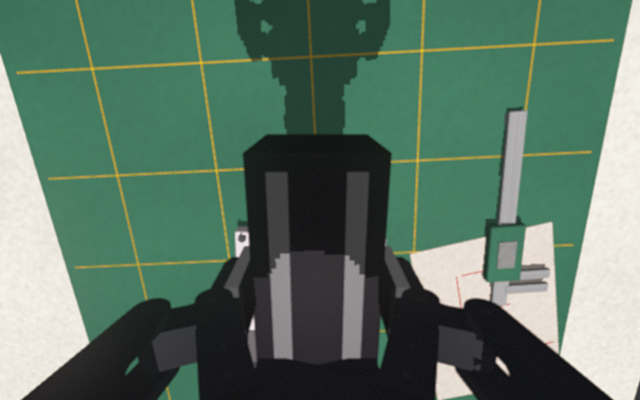

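The held case hides the cradle: only the plate corner shows, at (240,240), with the caliper at (505,250). The camera sees clear ground toward +y, so I'll look back from the −y side.

```bash
python3 -m jog '[{"rotation":[0,0,0],"translation":[0,-30,20],"grip":45},{"rotation":[0,0,0],"translation":[0,-75,20],"grip":45},{"rotation":[0,0,0],"translation":[-5,-120,20],"grip":45},{"rotation":[0,0,0],"translation":[-10,-165,20],"grip":45},{"rotation":[0,0,0],"translation":[-15,-210,20],"grip":45},{"rotation":[0,0,0],"translation":[-20,-255,20],"grip":45},{"rotation":[0,0,0],"translation":[-20,-300,20],"grip":45},{"rotation":[0,0,0],"translation":[-20,-320,20],"grip":45},{"rotation":[0,0,0],"translation":[-20,-320,20],"grip":45},{"rotation":[0,0,0],"translation":[-20,-320,20],"grip":45},{"rotation":[0,0,0],"translation":[-20,-320,20],"grip":45},{"rotation":[0,0,0],"translation":[-20,-320,20],"grip":45}]' && python3 c.py w7
```

```text
time: 15.3
ee_pos: [0.5403, -0.3786, 0.1804]
tcp_rot: [180.0, -0.0, 87.1]
wrist_force: [0.6, -0.3, -6.5]
opening: 0.0525
grasp_force: 90.6
lock_grip 0.69 [219.9, 81.9] [[ 0.47941173 -0.29202426  0.108     ]]
rim ((568.7288208007812, -246.142822265625), (38.09099197387695, 78.49644470214844), 84.97566223144531) 0.031328391596369354 [ 295    0   94   50 1274]
grip ((478.9705810546875, -291.68548583984375), (15.898666381835938, 25.796804428100586), 84.0735855102539) 0.12720912459535666 [ 191   67   42   28 1067]
tongue ((521.3202514648438, -296.1994323730469), (26.05046272277832, 100.13093566894531), 84.08184814453125) 0.08749520389785675 [ 217   64  136   44 4289]
```

View pics/w7.png

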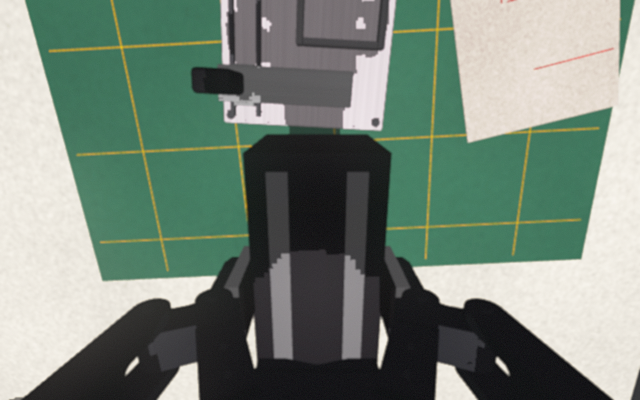

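The cradle is visible: grip at (217,81), tongue along (290,88), plate corners at (230,122) and (376,122), and the well's near rim at about (340,42). I'll work out its pose in the cradle-aligned frame.

```bash
python3 - <<'E'
from h import *
th=np.radians(-5.93);R=np.array([[np.cos(th),np.sin(th)],[-np.sin(th),np.cos(th)]]) # world->cradle
C=np.load('w_C.npy'); w0=np.array([.574,-.1995])
L=(C[...,:2]-w0)@R.T*1000; Z=C[...,2]*1000
m=(abs(Z-32)<3)&(abs(L[...,0])<44)&(abs(L[...,1])<90)&(L[...,1]<-20)
l=L[m]; print("wrist rim x",np.percentile(l[:,0],[1,99]),"y lo",np.percentile(l[:,1],[0.5,1,3]))
m=(abs(Z-18)<3)&(abs(L[...,0])<60)&(L[...,1]>-150)&(L[...,1]<-120)
l=L[m];print("plate near y",np.percentile(l[:,1],[1,2]),"x hi",np.percentile(l[:,0],[98,99]))
p=np.load('top_p.npy');T=cloud("top",np.load('top_d.npy'))
L=(T[...,:2]-w0)@R.T*1000; Z=T[...,2]*1000
m=(abs(Z-33)<5)&(abs(L[...,0])<50)&(abs(L[...,1])<75)
l=L[m];print("top rim x",np.percentile(l[:,0],[2,98]),"y",np.percentile(l[:,1],[2,98]),len(l))
m=(abs(Z-19)<4)&(L[...,0]>-115)&(L[...,0]<60)&(abs(L[...,1]+30)<120)
l=L[m];print("top plate x",np.percentile(l[:,0],[1,99]),"y",np.percentile(l[:,1],[1,99]))
E
```

```text
wrist rim x [-39.12967061  38.22086142] y lo [-65.44391751 -65.3719816  -65.21623046]
plate near y [-136.61771287 -136.39314126] x hi [44.38621677 45.54406964]
top rim x [-40.92487071  38.0090958 ] y [-63.11268269  69.63357138] 323
top plate x [-108.52966684   43.84799426] y [-131.09819674   80.0544299 ]
```

The measurements agree: well centre (0.5735, −0.1993), cradle yaw −5.9°. Carry the case there and stop just above the rim.

```bash
python3 -m jog '[{"rotation":[0,0,-3],"translation":[8,40,0],"grip":45},{"rotation":[0,0,-3],"translation":[16,85,0],"grip":45},{"rotation":[0,0,-3],"translation":[24,130,0],"grip":45},{"rotation":[0,0,-3],"translation":[33,170,0],"grip":45},{"rotation":[0,0,-3],"translation":[33,179.3,0],"grip":45},{"rotation":[0,0,-3],"translation":[33,179.3,-35],"grip":45},{"rotation":[0,0,-3],"translation":[33,179.3,-75],"grip":45},{"rotation":[0,0,-3],"translation":[33,179.3,-110],"grip":45},{"rotation":[0,0,-3],"translation":[33,179.3,-128],"grip":45},{"rotation":[0,0,-3],"translation":[33,179.3,-128],"grip":45},{"rotation":[0,0,-3],"translation":[33,179.3,-128],"grip":45},{"rotation":[0,0,-3],"translation":[33,179.3,-128],"grip":45}]' && python3 - <<'E'
from h import *
th=np.radians(-5.93);R=np.array([[np.cos(th),np.sin(th)],[-np.sin(th),np.cos(th)]]);w0=np.array([.5735,-.1993])
for n in ("wrist","top"):
    p,d=imaging.camera(n);C=cloud(n,d);L=(C[...,:2]-w0)@R.T*1000;Z=C[...,2]*1000
    for nm,z in (("case top",103),("rim",32)):
        m=(abs(Z-z)<5)&(abs(L[...,0])<50)&(abs(L[...,1])<85)&(d>0)
        if nm=="case top": m&=(L[...,1]>15)|(abs(L[...,0])<24)
        if m.sum()>100: l=L[m];print(n,nm,m.sum(),np.percentile(l[:,0],[1,99]),np.percentile(l[:,1],[1,99]),np.median(Z[m]))
    cv2.imwrite(f"pics/{n}8.png",p[:,:,::-1])
o=readout.get_obs();print((np.array(o["ee_pos"][:2])-w0)@R.T*1000,o["ee_pos"])
E
```

```text
time: 16.65
ee_pos: [0.5739, -0.2009, 0.0542]
tcp_rot: [179.8, 0.0, 84.0]
wrist_force: [0.6, -0.2, -6.3]
opening: 0.0526
grasp_force: 90.4
wrist case top 26547 [-24.69070341  27.24595901] [-37.24443655  53.81930704] 101.36044144412736
wrist rim 2219 [-38.21191127  38.64740371] [47.25390872 66.94074944] 31.288766312393772
top case top 292 [-25.97540298  27.13190625] [15.61087925 56.2324679 ] 101.5496926752021
top rim 105 [-40.64222416  36.85305702] [25.0223887  69.94894403] 31.466804567721773
[ 0.46543765 -1.54212166] [ 0.57380363 -0.20088196  0.05390289]
```

View pics/wrist8.png

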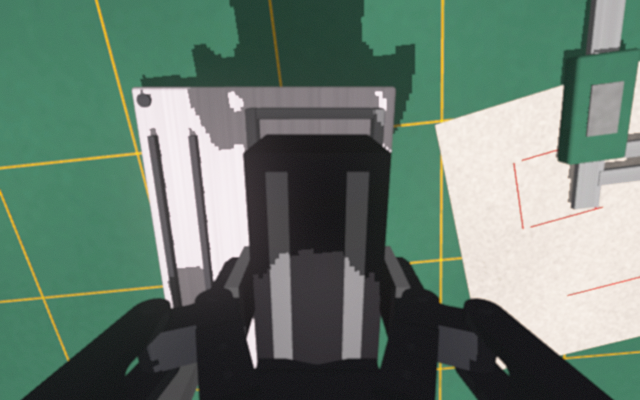

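The case is centred in the far rim at (318,110–145) with about 1 mm of offset. Lower it.

```bash
python3 -m jog '[{"rotation":[0,0,0],"translation":[-1,1,0],"grip":45},{"rotation":[0,0,0],"translation":[-1,1,-8],"grip":45},{"rotation":[0,0,0],"translation":[-1,1,-15],"grip":45},{"rotation":[0,0,0],"translation":[-1,1,-20],"grip":45},{"rotation":[0,0,0],"translation":[-1,1,-22],"grip":45},{"rotation":[0,0,0],"translation":[-1,1,-22],"grip":45},{"rotation":[0,0,0],"translation":[-1,1,-22],"grip":45},{"rotation":[0,0,0],"translation":[-1,1,-22],"grip":45}]'
```

```text
time: 17.55
ee_pos: [0.5715, -0.1993, 0.0305]
tcp_rot: [-180.0, -0.0, 84.0]
wrist_force: [-5.8, 2.3, 3.0]
opening: 0.0521
grasp_force: 91.4
```

It's on the floor: height as expected and the support force has risen. Release, back off and check.

```bash
python3 -m jog '[{"rotation":[0,0,0],"translation":[0,0,0],"grip":85},{"rotation":[0,0,0],"translation":[0,0,0],"grip":85},{"rotation":[0,0,0],"translation":[0,0,0],"grip":85},{"rotation":[0,0,0],"translation":[0,0,0],"grip":85},{"rotation":[0,0,0],"translation":[0,0,30],"grip":85},{"rotation":[0,0,0],"translation":[0,0,70],"grip":85},{"rotation":[0,0,0],"translation":[0,0,110],"grip":85},{"rotation":[0,0,0],"translation":[0,40,130],"grip":85},{"rotation":[0,0,0],"translation":[0,80,140],"grip":85},{"rotation":[0,0,0],"translation":[0,80,140],"grip":85},{"rotation":[0,0,0],"translation":[0,80,140],"grip":85},{"rotation":[0,0,0],"translation":[0,80,140],"grip":85}]' && python3 - <<'E'
from h import *
th=np.radians(-5.93);R=np.array([[np.cos(th),np.sin(th)],[-np.sin(th),np.cos(th)]]);w0=np.array([.5735,-.1993])
for n in ("wrist","top"):
    p,d=imaging.camera(n);C=cloud(n,d);L=(C[...,:2]-w0)@R.T*1000;Z=C[...,2]*1000
    for nm,z in (("case top",78),("rim",32),("grip",128)):
        m=(abs(Z-z)<4)&(abs(L[...,0])<50)&(abs(L[...,1])<75)&(d>0) if nm!="grip" else (abs(Z-z)<4)&(abs(L[...,0]+85)<30)&(abs(L[...,1]+70)<50)
        if m.sum()>30: l=L[m];print(n,nm,m.sum(),np.percentile(l[:,0],[1,99]),np.percentile(l[:,1],[1,99]),np.median(Z[m]), cv2.minAreaRect(l.astype(np.float32)))
    cv2.imwrite(f"pics/{n}9.png",p[:,:,::-1])
E
```

```text
time: 18.75
ee_pos: [0.5718, -0.12, 0.1696]
tcp_rot: [-180.0, 0.0, 84.0]
wrist_force: [-0.5, -0.4, -0.4]
opening: 0.0847
grasp_force: 0.0
wrist case top 6849 [-28.01416294  24.88224756] [-53.83380557  54.77556923] 77.63765409901107 ((-1.5434932708740234, -0.3021583557128906), (111.63619232177734, 54.1407585144043), 89.84769439697266)
wrist rim 2052 [-39.03164449  38.46854638] [-62.60294266  66.57198463] 31.333872548015506 ((-0.23213577270507812, 0.7104644775390625), (132.60238647460938, 78.0786361694336), 89.93659210205078)
top grip 42 [-99.0148542  -73.70190416] [-106.51837172  -95.19326276] 127.6489557307845 ((-86.66143798828125, -100.85511779785156), (26.11672592163086, 11.428635597229004), 3.104478120803833)
```

View pics/wrist9.png

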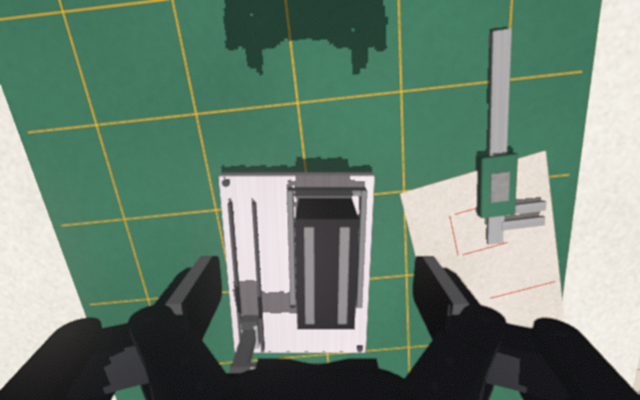

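The case is seated: top at 77.6 mm, about 1.5 mm off centre, seen around (328,275). Next I'll go above the lock grip and measure the tip height with the fingers part closed.

```bash
python3 -m jog '[{"rotation":[0,0,0],"translation":[-20,-40,10],"grip":40},{"rotation":[0,0,0],"translation":[-40,-80,10],"grip":40},{"rotation":[0,0,0],"translation":[-60,-120,10],"grip":40},{"rotation":[0,0,0],"translation":[-80,-150,10],"grip":40},{"rotation":[0,0,0],"translation":[-93,-172,10],"grip":40},{"rotation":[0,0,0],"translation":[-93,-172,10],"grip":40},{"rotation":[0,0,0],"translation":[-93,-172,10],"grip":40},{"rotation":[0,0,0],"translation":[-93,-172,10],"grip":40}]' && python3 - <<'E'
from h import *
o=readout.get_obs();e=np.array(o["ee_pos"]);print(e,o["opening"])
p,d=imaging.camera("wrist");C=cloud("wrist",d);cv2.imwrite("pics/w10.png",p[:,:,::-1])
th=np.radians(-5.93);R=np.array([[np.cos(th),np.sin(th)],[-np.sin(th),np.cos(th)]])
L=(C[...,:2]-e[:2])@R.T*1000;Z=(C[...,2]-e[2])*1000
for s in (-1,1):
    m=(abs(L[...,0]*s-24)<10)&(abs(L[...,1])<16)&(Z>-15)&(d>0)
    print(s,m.sum(),np.percentile(Z[m],[0,1,5,20,50]) if m.sum() else "", np.percentile(L[...,0][m],[1,50,99]))
m=(abs(C[...,2]-.128)<.004)&(np.hypot(L[...,0],L[...,1])<30);l=L[m];print(m.sum(),cv2.minAreaRect(l.astype(np.float32)) if m.sum() else "")
E
```

```text
time: 19.65
ee_pos: [0.4791, -0.2913, 0.1798]
tcp_rot: [-180.0, -0.0, 84.0]
wrist_force: [-0.0, 0.9, -0.2]
opening: 0.0399
grasp_force: 0.0
[ 0.47907617 -0.29126324  0.17982198] 0.039938234081688805
-1 3647 [24.74973136 28.86958823 33.63674033 45.25915938 62.63041655] [-33.71281346 -22.82419732 -18.22726411]
1 3483 [25.19008996 28.54292876 33.24095693 44.80358164 62.45198726] [18.21851151 24.10565302 33.71369734]
781 ((-0.3023567199707031, 0.4970126152038574), (15.578267097473145, 25.588167190551758), 89.52195739746094)
```

View pics/w10.png

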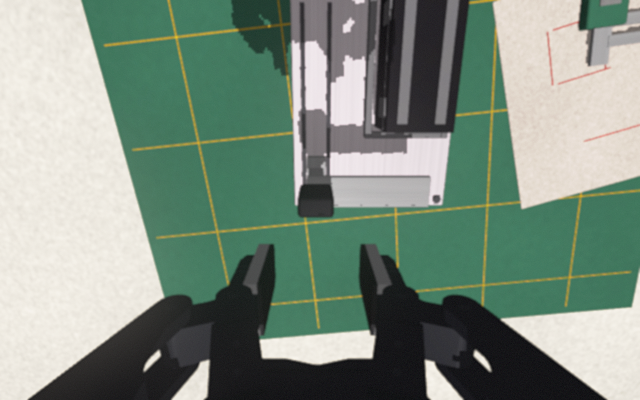

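Tips are 25 mm above the TCP at this opening, and the grip at (316,198) is centred under the gripper. Descend so the tips reach about 97 mm, then grip.

```bash
python3 -m jog '[{"rotation":[0,0,0],"translation":[0,0.5,-40],"grip":45},{"rotation":[0,0,0],"translation":[0,0.5,-80],"grip":45},{"rotation":[0,0,0],"translation":[0,0.5,-106],"grip":45},{"rotation":[0,0,0],"translation":[0,0.5,-106],"grip":45},{"rotation":[0,0,0],"translation":[0,0.5,-106],"grip":45},{"rotation":[0,0,0],"translation":[0,0.5,-106],"grip":15},{"rotation":[0,0,0],"translation":[0,0.5,-106],"grip":15},{"rotation":[0,0,0],"translation":[0,0.5,-106],"grip":15},{"rotation":[0,0,0],"translation":[0,0.5,-106],"grip":15},{"rotation":[0,0,0],"translation":[0,0.5,-106],"grip":15},{"rotation":[0,0,0],"translation":[0,0.5,-106],"grip":15}]' 60
```

```text
time: 20.8
ee_pos: [0.4782, -0.2911, 0.0767]
tcp_rot: [-180.0, 0.1, 84.0]
wrist_force: [-10.5, 3.9, 9.5]
opening: 0.0252
grasp_force: 60.0
```

```bash
python3 -m jog '[{"rotation":[0,0,0],"translation":[0,5,0],"grip":15},{"rotation":[0,0,0],"translation":[1,14,0],"grip":15},{"rotation":[0,0,0],"translation":[2,24,0],"grip":15},{"rotation":[0,0,0],"translation":[3,34,0],"grip":15},{"rotation":[0,0,0],"translation":[4.5,44,0],"grip":15},{"rotation":[0,0,0],"translation":[5.5,54,0],"grip":15},{"rotation":[0,0,0],"translation":[6.5,63,0],"grip":15},{"rotation":[0,0,0],"translation":[7.5,70,0],"grip":15},{"rotation":[0,0,0],"translation":[7.5,74,0],"grip":15},{"rotation":[0,0,0],"translation":[8,75.5,0],"grip":15},{"rotation":[0,0,0],"translation":[8,75.5,0],"grip":15},{"rotation":[0,0,0],"translation":[8,75.5,0],"grip":15},{"rotation":[0,0,0],"translation":[8,75.5,0],"grip":15}]'
```

```text
time: 22.1
ee_pos: [0.4857, -0.2189, 0.0767]
tcp_rot: [-180.0, 0.4, 83.9]
wrist_force: [-14.2, -15.4, 7.5]
opening: 0.0252
grasp_force: 59.8
```

```bash
python3 -m jog '[{"rotation":[0,0,0],"translation":[0,2,0],"grip":15},{"rotation":[0,0,0],"translation":[0,4,0],"grip":15},{"rotation":[0,0,0],"translation":[0,5,0],"grip":15},{"rotation":[0,0,0],"translation":[0,5,0],"grip":15},{"rotation":[0,0,0],"translation":[0,5,0],"grip":15}]'
```

```text
time: 22.6
ee_pos: [0.4857, -0.2187, 0.0767]
tcp_rot: [180.0, 0.9, 83.7]
wrist_force: [-14.8, -44.1, 0.9]
opening: 0.0252
grasp_force: 59.0
```

The lock is hard against the end stop: 44 N with no further motion. Unload, open, raise and verify.

```bash
python3 -m jog '[{"rotation":[0,0,0],"translation":[-1,-6,0],"grip":15},{"rotation":[0,0,0],"translation":[-1,-6.5,0],"grip":15},{"rotation":[0,0,0],"translation":[-1,-6.5,0],"grip":50},{"rotation":[0,0,0],"translation":[-1,-6.5,0],"grip":50},{"rotation":[0,0,0],"translation":[-1,-6.5,0],"grip":50},{"rotation":[0,0,0],"translation":[-1,-6.5,0],"grip":50},{"rotation":[0,0,0],"translation":[-1,-6.5,30],"grip":50},{"rotation":[0,0,0],"translation":[-1,-6.5,70],"grip":50},{"rotation":[0,0,0],"translation":[-1,-6.5,105],"grip":50},{"rotation":[0,0,0],"translation":[-1,40,130],"grip":50},{"rotation":[0,0,0],"translation":[-1,80,150],"grip":50},{"rotation":[0,0,0],"translation":[-1,100,150],"grip":50},{"rotation":[0,0,0],"translation":[-1,100,150],"grip":50},{"rotation":[0,0,0],"translation":[-1,100,150],"grip":50}]' && python3 - <<'E'
from h import *
th=np.radians(-5.93);R=np.array([[np.cos(th),np.sin(th)],[-np.sin(th),np.cos(th)]]);w0=np.array([.5735,-.1993])
for n in ("wrist","top"):
    p,d=imaging.camera(n);C=cloud(n,d);L=(C[...,:2]-w0)@R.T*1000;Z=C[...,2]*1000
    for nm,z,xc,w,yc,h in (("case",78,0,50,0,75),("grip",128,-85,30,-30,40),("tongue",88,-40,70,-40,60),("rim",32,0,50,0,75)):
        m=(abs(Z-z)<4)&(abs(L[...,0]-xc)<w)&(abs(L[...,1]-yc)<h)&(d>0)
        if m.sum()>30: l=L[m];print(n,nm,m.sum(),np.percentile(l[:,0],[1,99]),np.percentile(l[:,1],[1,99]),np.median(Z[m]),cv2.minAreaRect(l.astype(np.float32))[0])
    if n=="top":
        for c in [(.49,.225),(.477,.402)]:
            m=(abs(Z-63)<8)&(np.hypot(C[...,0]-c[0],C[...,1]-c[1])<.08);print(c,m.sum(),C[m].mean(0))
    cv2.imwrite(f"pics/{n}11.png",p[:,:,::-1])
E
```

```text
time: 24.0
ee_pos: [0.486, -0.1103, 0.224]
tcp_rot: [-180.0, 0.0, 84.1]
wrist_force: [0.0, -0.3, -0.9]
opening: 0.05
grasp_force: 0.0
wrist case 3513 [-28.55571696  24.89684463] [-41.90565012  54.22084546] 77.44852166116894 (-9.36550521850586, 3.0133514404296875)
wrist grip 415 [-97.37441717 -73.32256913] [-36.4334807  -21.50399744] 127.00998984318352 (-85.77213287353516, -29.05831527709961)
wrist tongue 887 [-91.39124283   6.29446226] [-41.71770968 -16.41131503] 87.32984887326207 (-44.95001983642578, -29.098854064941406)
wrist rim 1097 [-39.46879831  37.72897618] [-42.71883107  66.11320974] 31.065581907886553 (-0.5843048095703125, 10.804000854492188)
(0.49, 0.225) 846 [0.48894768 0.22491102 0.06312271]
(0.477, 0.402) 808 [0.47560405 0.40314092 0.06337178]
```

View pics/top11.png

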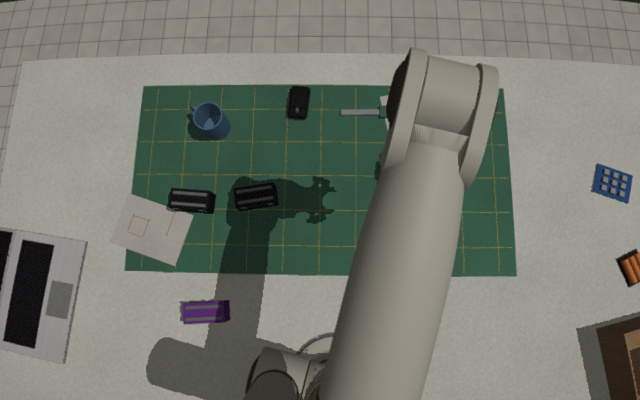

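The mug (210,120), mouse (298,102), caliper and both empty cases (255,196), (191,201) are unchanged. Measured lock travel is 72.6 mm. That passes, but it's short of 75, so I'll push once more squarely with shut fingers behind the grip to be sure it's home.

```bash
python3 -m jog '[{"rotation":[0,0,0],"translation":[-1,-45,0],"grip":0},{"rotation":[0,0,0],"translation":[-2,-90,0],"grip":0},{"rotation":[0,0,0],"translation":[-3.5,-136,0],"grip":0},{"rotation":[0,0,0],"translation":[-3.5,-136,0],"grip":0},{"rotation":[0,0,0],"translation":[-3.5,-136,0],"grip":0},{"rotation":[0,0,0],"translation":[-3.5,-136,-45],"grip":0},{"rotation":[0,0,0],"translation":[-3.5,-136,-90],"grip":0},{"rotation":[0,0,0],"translation":[-3.5,-136,-130],"grip":0},{"rotation":[0,0,0],"translation":[-3.5,-136,-145],"grip":0},{"rotation":[0,0,0],"translation":[-3.5,-136,-145],"grip":0},{"rotation":[0,0,0],"translation":[-3.5,-136,-145],"grip":0}]' && python3 -m jog '[{"rotation":[0,0,0],"translation":[0.3,3,0],"grip":0},{"rotation":[0,0,0],"translation":[0.6,6,0],"grip":0},{"rotation":[0,0,0],"translation":[0.8,8,0],"grip":0},{"rotation":[0,0,0],"translation":[1,10,0],"grip":0},{"rotation":[0,0,0],"translation":[1,10,0],"grip":0},{"rotation":[0,0,0],"translation":[1,10,0],"grip":0}]'
```

```text
time: 25.2
ee_pos: [0.4832, -0.2465, 0.081]
tcp_rot: [179.9, 0.0, 84.0]
wrist_force: [0.2, 0.1, 0.5]
opening: -0.0003
grasp_force: 0.0
time: 25.8
ee_pos: [0.4838, -0.238, 0.0801]
tcp_rot: [179.9, 0.2, 84.0]
wrist_force: [-1.2, -8.3, 3.2]
opening: 0.0002
grasp_force: 4.0
```

```bash
python3 -m jog '[{"rotation":[0,0,0],"translation":[0.3,3,0],"grip":0},{"rotation":[0,0,0],"translation":[0.5,5,0],"grip":0},{"rotation":[0,0,0],"translation":[0.5,5,0],"grip":0},{"rotation":[0,0,0],"translation":[0.5,5,0],"grip":0}]'
```

```text
time: 26.2
ee_pos: [0.4838, -0.2378, 0.0804]
tcp_rot: [179.9, 0.7, 83.8]
wrist_force: [-3.8, -34.3, -0.7]
opening: -0.0002
grasp_force: 17.0
```

It's against a hard stop again (34 N, no motion), so the lock is home. Back off, rise clear and check once more.

```bash
python3 -m jog '[{"rotation":[0,0,0],"translation":[-1.5,-16,0],"grip":0},{"rotation":[0,0,0],"translation":[-1.5,-18,0],"grip":0},{"rotation":[0,0,0],"translation":[-1.5,-18,40],"grip":0},{"rotation":[0,0,0],"translation":[-1.5,-18,85],"grip":0},{"rotation":[0,0,0],"translation":[-1.5,-18,125],"grip":0},{"rotation":[0,0,0],"translation":[-1.5,30,145],"grip":0},{"rotation":[0,0,0],"translation":[-1.5,80,145],"grip":0},{"rotation":[0,0,0],"translation":[-1.5,130,145],"grip":0},{"rotation":[0,0,0],"translation":[-1.5,130,145],"grip":0},{"rotation":[0,0,0],"translation":[-1.5,130,145],"grip":0}]' && python3 - <<'E'
from h import *
th=np.radians(-5.93);R=np.array([[np.cos(th),np.sin(th)],[-np.sin(th),np.cos(th)]]);w0=np.array([.5735,-.1993])
n="wrist";p,d=imaging.camera(n);C=cloud(n,d);L=(C[...,:2]-w0)@R.T*1000;Z=C[...,2]*1000
for nm,z,xc,w,yc,h in (("case",78,0,50,0,75),("grip",128,-85,30,-30,40),("tongue",88,-40,70,-40,60),("rim",32,0,50,0,75)):
    m=(abs(Z-z)<4)&(abs(L[...,0]-xc)<w)&(abs(L[...,1]-yc)<h)&(d>0)
    if m.sum()>30: l=L[m];print(nm,m.sum(),np.percentile(l[:,0],[1,99]),np.percentile(l[:,1],[1,99]),np.median(Z[m]))
cv2.imwrite("pics/w12.png",p[:,:,::-1])
E
```

```text
time: 27.2
ee_pos: [0.4825, -0.1, 0.2244]
tcp_rot: [180.0, -0.0, 84.2]
wrist_force: [-0.9, -1.6, -0.5]
opening: -0.0003
grasp_force: 0.0
case 3904 [-28.58819173  24.89059682] [-51.07924881  53.44621081] 77.5486619210265
tongue 1235 [-62.23924744   6.89817759] [-41.68732416 -17.03121846] 87.35553992973082
rim 1138 [-39.41152092  37.71175151] [-44.12088928  65.49149539] 31.238719865266994
```

View pics/w12.png

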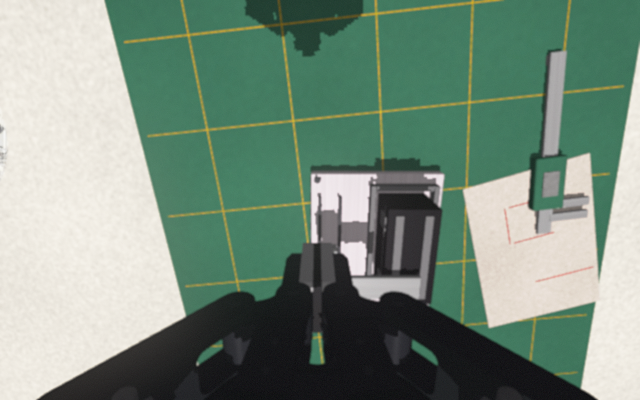

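The tongue lies over the seated case at about (390,285), the caliper at (552,180) is untouched, and the arm is clear. Handing in.

```bash
python3 -c "
from workcell import bot
print(bot.job_done())"
```

```text
the job is handed in; nothing more can be done
None
```

I handed the job in without seeing a verdict: the battery case (about 6.0 N when lifted, the other two about 1.5 N) stands released in the well, the lock is hard against its end stop (measured travel about 72.6 mm, above the 71 mm needed), both empty cases are back upright on the mat, and the mug, mouse and caliper look unmoved.

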